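# Restore power at the bench power box

### The job

The power box on the bench has tripped. Push the popped-out white breaker plunger fully back in, then push the red rocker switch over to its white-striped side (on), then press the green start button all the way down, hold it down for about half a second, and let it come up again. Do not press the yellow button, and leave the tape roll, water bottle and spray can where they stand.

Things in the scene. Friction and masses are not known exactly. Their poses are not given: they have to be found in the camera images.
- power_box: Fixed blue box with a grey flat top, 240 (x) x 320 (y) x 110 mm high. Origin: centre of its underside, on the bench. Its x axis points away from its socket side. The four controls share the flat top of the power box, which is 110 mm above the bench; which one sits in which of the four places (a 90 mm square) changes each time.
- breaker_top (a point): Centre of the top of the breaker's white plunger cap, 24 mm in diameter, which stands in a round black collar (46 mm across, 12 mm high) on the box top; it moves with the plunger. Popped out it stands up to 14 mm above the collar and shows a red stem; pushed in it stands 4 mm above it. It is pushed straight down with about 4 N and stays where it is left.
- breaker (a joint): Plunger travel in m: 0 fully popped out, 0.010 fully pushed in. Starts between 0 and 0.003.
- rocker_base: Black bezel of the red rocker switch, 74 (x) x 48 (y) x 10 mm high, on the box top. Origin: centre of its underside. The rocker is V-shaped: two pads, each 30 mm long and 34 mm wide, that meet at a pivot line along y, 14 mm above the box top. The white-striped (on) pad is on the +x side, as for the box's +x; the plain pad on the -x side.
- rocker_on (a point): Point on the striped pad at its stripe, 22 mm from the pivot; it moves with the rocker. Off: this pad slopes up from the pivot at 0.35 rad, its outer edge 10 mm above the pivot, the plain pad level. On: this pad is level, 4 mm above the bezel, the plain pad slopes up. Pushing its outer part straight down with about 5 N tips it; it stays where left.
- rocker (a joint): Rocker angle in rad: 0 off, 0.35 fully on. Starts between 0 and 0.05.
- start_top (a point): Centre of the top of the green start button, 32 mm in diameter, standing 10 mm above its black round housing (48 mm across, 12 mm high); it moves with the button. A spring brings it back up; fully down takes 5 N.
- start (a joint): Green button travel in m: 0 up, 0.006 fully down.
- test_top (a point): Centre of the top of the yellow button, the same size as the green one. Not to be pressed.
- test (a joint): Yellow button travel in m: 0 up, 0.006 fully down.
- tape: Loose cardboard-brown tape roll lying on the box top, 68 mm across, 40 mm hole, 24 mm high. Origin: centre of its underside. Bystander.
- water: Loose clear plastic water bottle standing on the bench beside the box's +y end, 64 mm across, 200 mm high. Origin: centre of its underside. Bystander.
- spray: Loose red and white spray can with a white cap standing on the bench beside the box's -y end, 58 mm across, 170 mm high. Origin: centre of its underside. Bystander.

How it is judged:
On the way, in this order (a step that is already met when the one before it is completed fails the run):
1. the breaker plunger is pushed fully in (value of joint breaker above 0.0085 m), for 0.1 s.
2. the rocker is pushed over to on (value of joint rocker above 0.3 rad), for 0.1 s.
3. the green start button is held down for at least 0.25 s (value of joint start above 0.0045 m), for 0.25 s.
At the end, for the whole second after the job is handed in: The breaker plunger is in (more than 8.5 of 10 mm), the rocker is on (more than 0.30 of 0.35 rad), the green and yellow buttons are up (within 1 mm), and the tape roll, bottle and spray can stand upright (tilt under 0.2 rad), at rest, within 20 mm of where they began (value of joint breaker above 0.0085 m and value of joint rocker above 0.3 rad and value of joint each of start, test below 0.001 m and distance of each of tape, water, spray from where it was at the start of the episode below 0.02 m and angle between each of tape, water, spray's own z axis and vertical below 0.2 rad and linear speed of each of tape, water, spray below 0.02 m/s); the robot touches nothing.
It fails at once if the rocker is switched on before the breaker is in (value of joint rocker above 0.2 rad and value of joint breaker below 0.0075 m).
It fails at once if the green button is pressed before the breaker is in and the rocker on (value of joint start above 0.003 m and (value of joint rocker below 0.25 rad or value of joint breaker below 0.0075 m)).
It fails at once if the yellow button is pressed (value of joint test above 0.002 m).
It fails at once if the tape roll, water bottle or spray can is moved more than 20 mm, lifted or tipped (distance of any of tape, water, spray from where it was at the start of the episode above 0.02 m or angle between any of tape, water, spray's own z axis and vertical above 0.35 rad).
It also fails if it takes over 45 s, if anything falls off the work surface, if the arm or the gripper's body presses on something with over 40 N, if the wrist force passes 120 N, or if a joint passes its speed limit or range.

### The arm

A 6-joint arm with a two-finger parallel gripper is mounted at the origin on the work surface. World frame = base frame: x ahead of the robot, y to its left, z up, the work surface at z = 0. Lengths are in m, angles in rad, forces in N, time in s.
With the tool pointing down it reaches from about 0.35 to 0.775 m from the base axis. Payload 7.3 kg.
Tool frame: the origin (TCP) lies at the very end of the fingers, on their centre line; the grasp point (between the pads) lies behind it (robot.pinch_z is the x of the grasp point in the tool frame, in m); x points along the fingers, y is the direction in which the jaws open and shut, and the axes are right-handed (so a half turn about x gives the same grasp; the last joint's range is limited). The gripper opens to 92 mm and grips with 3 to 60 N. Pads are 19 mm wide; open, the fingers measure 130 mm over their backs; the gripper's body (75 mm by 190 mm) begins 47 mm behind the grasp point.
Start: joints at [-1.384, 0.342, 1.524, -0, 1.275, -0.146], TCP at [0.172, -0.496, 0.227] pointing down, gripper open.
Joint ranges: [-2.53, 2.53], [-0.77, 2.02], [0.04, 2.7], [-1, 4.14], [0.28, 2.66], [-3.11, 3.11]. Speed limits (rad/s): [2.57, 2.57, 3.14, 3.14, 3.14, 3.14].

### API

Orientations are given as a unit quaternion [x, y, z, w].
In Python, from bench import sensors, cams, workorder, find_in, trace, robot gives the robot as it stands. The module is installed in compiled form; this text tells all that it offers.
- The arm moves only by the shell command python3 -m crank 'ROWS'. ROWS is text: rows parted by semicolons, each of 7 numbers parted by spaces: the shift along the tool's x, y, z in m, then the turn, a rotation vector about the tool's x, y, z in degrees, then the opening in per cent of the stroke, from 0 (shut) to 100 (fully open). A call has 1 to 20 rows; each row is the pose to reach, as a shift and turn from the pose commanded when the call began, along the tool's axes at that moment; what a row does not reach only later rows make up. A row lasts 1/12 s, in which the tool goes at most 41.7 mm and 7.16 degrees, less where a joint would pass 70% of its speed; a pose out of reach is approached as far as the arm can. A call with a gripper value outside its range is refused whole. The fingers move at their own pace and stop on an object; the grip force is fixed at half the most. Time passes only in rows, so rows that repeat a pose let the fingers close. It gives the time, the measured TCP pose, the force and the opening at its end, in the units of the state.
- sensors.sense(): the state, without advancing time (a new reading comes with each control period).
- cams.grab_frame(name): name is "side" or "top"; returns a dict with "pixels" (384x512x3 uint8, red, green, blue), "range_z" (384x512 float32, m along the optical axis (not along the pixel's ray), 0 where there is no reading), "mtx" (3x3 intrinsics, pixels), "position" and "attitude" of the camera in the world. Camera axes: x right, y down, z forward; pixel columns grow to the right and rows downward; lengths in m; the calibration is good to about 2 mm. A picture is of the moment at which its call begins.
- workorder.finish_job(): hands the job in, once; it reports no verdict.
Trained networks look in a picture, given as the dict that the camera call returned (one of the last four; its "shot" number tells which), for a name from the list of things; names that differ only in an ending like _2 or _b are one class to them, and where a whole thing is asked for, a point or a joint stands for the part that bears it (a point fixed in the world has none). Each returns a list of dicts, best first, with "p" (0 to 1); they miss things now and then, are a little off and sometimes report something else, mostly with a low value. They report only what shows in the picture. A call takes as long as a camera call.
- find_in(picture, target): "rect" ([left, top, right, bottom] in pixels, round what is visible of it).
- trace(picture, target): "pixels" (384x512 bool, what is visible of it) and "rect" ([left, top, right, bottom] in pixels, round what is visible of it).
The state is a dict: "time": time; "joint_positions": joint angles; "qd": joint speeds; "joint_efforts": joint torques, N m; "tcp_pos": TCP position; "tool_rot": TCP orientation; "wrist_force": force on the tool from outside, world axes, zero at the start; "torque": the same for the moment, N m; "width": opening from 0.0 (shut) to 1.0 (fully open).
Only numpy, scipy, OpenCV 4.12 (cv2) and the standard library are available. Lean on these libraries where they do the work, as an engineer would, in place of code of your own. Each camera call takes 0.05 s, during which the arm holds its last target. There are 200 camera calls.

## Working session

There is one attempt and no reset: what is moved stays moved. The work goes in short steps, Python scripts to look and compute and a shell command to move; the robot and the scene stay as the last step left them, time stands still between calls to the robot, and variables do not carry over. Pictures are saved under pics/ and viewed, about 8 in all and at most 12, crops included, and the job is handed in when it is done.

```bash
mkdir -p pics; cat > h.py <<'E'
import numpy as np, cv2
from scipy.spatial.transform import Rotation as R
from bench import sensors, cams, workorder, find_in, trace, robot
def cloud(f):
    z=f["range_z"]; K=np.array(f["mtx"]); v,u=np.mgrid[:384,:512]
    P=np.stack([(u-K[0,2])/K[0,0]*z,(v-K[1,2])/K[1,1]*z,z],-1)
    a=np.array(f["attitude"]); Rm=a if a.shape==(3,3) else R.from_quat(a).as_matrix()
    return P@Rm.T+np.array(f["position"])
def save(f,n,box=None,s=1):
    im=f["pixels"][...,::-1]
    if box: im=im[box[1]:box[3],box[0]:box[2]]
    cv2.imwrite("pics/"+n,cv2.resize(im,None,fx=s,fy=s,interpolation=cv2.INTER_CUBIC))
E
python3 - <<'E'
from h import *
np.set_printoptions(precision=4,suppress=True)
s=sensors.sense();print(s["time"],s["tcp_pos"],s["tool_rot"],s["width"],robot.pinch_z)
ims=[]
for n in("top","side"):
    f=cams.grab_frame(n);P=cloud(f);ims.append(f["pixels"]);print(n,f["position"],f["attitude"])
    for t in("power_box","breaker_top","rocker_base","rocker_on","start_top","test_top","tape","water","spray"):
        for d in trace(f,t)[:2]:
            m=d["pixels"]&(f["range_z"]>0);q=P[m]
            if len(q): print(t,round(d["p"],2),d["rect"],m.sum(),np.median(q,0),q.min(0),q.max(0))
cv2.imwrite("pics/a.png",cv2.resize(np.vstack(ims)[...,::-1],(400*2,600*2))[:600]) if 0 else None
cv2.imwrite("pics/top.png",cv2.resize(ims[0][...,::-1],(800,600)));cv2.imwrite("pics/side.png",cv2.resize(ims[1][...,::-1],(800,600)))
E
```

```text
0.0 [ 0.1714 -0.4958  0.2261] [-0.6973 -0.1176  0.6973 -0.1166] 1.000930283160809 -0.0188
top [0.4236 0.0838 1.1234] [ 0.7106 -0.6994  0.0534 -0.0559]
power_box 0.84 [240.6, 138.5, 377.9, 257.8] 8499 [ 0.5676 -0.063   0.109 ] [ 0.4094 -0.2616 -0.0097] [0.7702 0.1233 0.1346]
rocker_base 0.59 [305.1, 167.8, 334.0, 193.8] 493 [ 0.6234 -0.0879  0.1221] [ 0.5832 -0.125   0.1062] [ 0.6675 -0.0555  0.1351]
rocker_on 0.58 [309.9, 171.7, 326.5, 194.3] 222 [ 0.6249 -0.0883  0.1251] [ 0.5939 -0.1097  0.1187] [ 0.6542 -0.0687  0.1351]
start_top 0.52 [309.1, 171.9, 327.8, 194.0] 295 [ 0.6223 -0.0882  0.1244] [ 0.591  -0.1124  0.1165] [ 0.6542 -0.0636  0.1351]
start_top 0.51 [342.3, 186.4, 357.6, 195.1] 108 [ 0.5882 -0.1691  0.1307] [ 0.5741 -0.1856  0.1198] [ 0.6025 -0.1558  0.1363]
test_top 0.58 [329.7, 219.2, 342.5, 233.3] 91 [ 0.5058 -0.1348  0.1309] [ 0.4926 -0.1483  0.122 ] [ 0.5197 -0.1211  0.1361]
tape 0.84 [266.3, 149.9, 296.7, 175.6] 374 [0.6747 0.0118 0.1323] [ 0.6402 -0.024   0.1065] [0.7068 0.0476 0.1392]
tape 0.69 [385.4, 205.6, 427.7, 226.3] 683 [ 0.5248 -0.3228  0.1208] [ 0.4998 -0
[... 1123 characters left out ...]
, 276.5, 267.0, 292.6] 303 [ 0.5081 -0.1439  0.1311] [ 0.4938 -0.1568  0.1205] [ 0.5243 -0.1187  0.1336]
tape 0.89 [302.1, 193.3, 333.3, 219.2] 765 [0.675  0.0021 0.1317] [ 0.6431 -0.0245  0.1096] [0.7104 0.0416 0.1358]
tape 0.7 [260.6, 234.8, 268.8, 247.7] 142 [ 0.5436 -0.0615  0.1327] [ 0.5325 -0.0702  0.1111] [ 0.5596 -0.0286  0.1348]
water 0.94 [265.1, 138.1, 290.0, 194.6] 1142 [0.628  0.138  0.1271] [ 0.6012  0.1186 -0.0026] [0.7545 0.4251 0.2013]
water 0.72 [260.8, 233.3, 272.8, 244.6] 122 [ 0.5421 -0.0622  0.1327] [ 0.5324 -0.0702  0.121 ] [ 0.553  -0.0473  0.1348]
spray 0.54 [304.6, 279.1, 321.5, 297.6] 310 [ 0.5907 -0.1787  0.1312] [ 0.5765 -0.1918  0.1199] [ 0.6075 -0.1608  0.1342]
```

View pics/top.png

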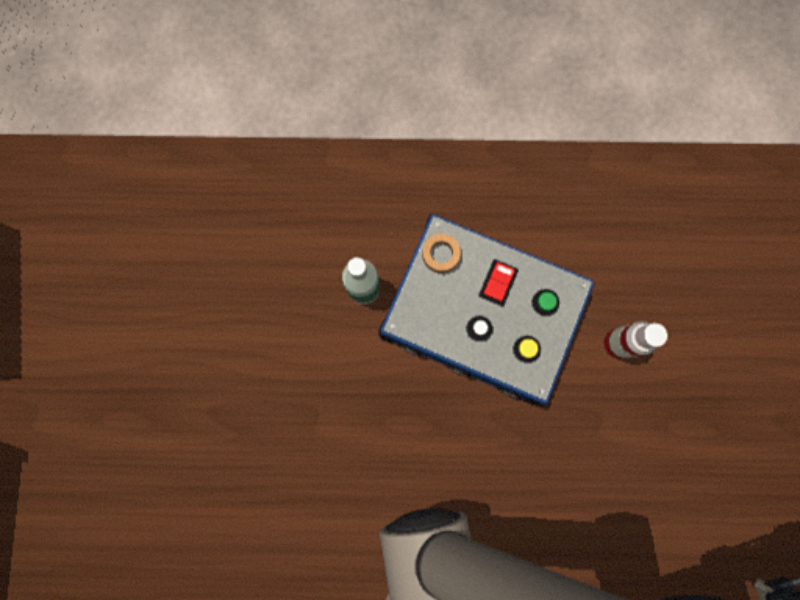

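View pics/side.png

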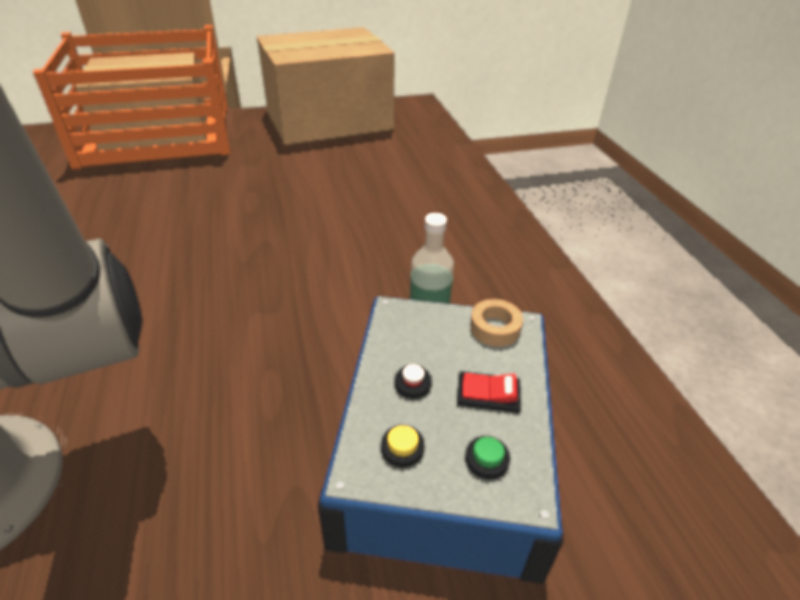

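Top view (800x600): the breaker is at (480,327), rocker (498,282) with its stripe on the far end, green button (546,301), yellow (528,348), tape (441,252), bottle (360,280) and spray can (640,340). The side view agrees. The networks blur the button labels, so I'll refine by colour and ray-plane intersection at known heights.

```bash
cat >> h.py <<'E'
def ray(f,u,v,z):
    K=np.array(f["mtx"]);d=R.from_quat(f["attitude"]).apply([(u-K[0,2])/K[0,0],(v-K[1,2])/K[1,1],1.]);p=np.array(f["position"])
    return (p+d*(z-p[2])/d[2])
def go(p,yaw):
    """tool-frame shift and turn (deg) to TCP p, pointing down, jaw axis y at world yaw"""
    s=sensors.sense();R0=R.from_quat(s["tool_rot"])
    x=np.array([0,0,-1.]);best=None
    for k in(0,np.pi):
        y=np.array([np.cos(yaw+k),np.sin(yaw+k),0]);Rt=R.from_matrix(np.stack([x,y,np.cross(x,y)],1))
        rv=(R0.inv()*Rt).as_rotvec(degrees=True)
        if best is None or np.linalg.norm(rv)<np.linalg.norm(best):best=rv
    return (R0.inv().apply(np.array(p)-s["tcp_pos"])).round(4),best.round(2)
E
python3 - <<'E'
from h import *
np.set_printoptions(precision=4,suppress=True)
for n,seeds in(("top",dict(br=(307,209),g=(350,193),y=(338,223),red=(319,180))),("side",dict(br=(264,240),g=(313,289),y=(258,282),red=(313,248)))):
    f=cams.grab_frame(n);P=cloud(f);hsv=cv2.cvtColor(f["pixels"],cv2.COLOR_RGB2HSV).astype(int);H,S,V=hsv[...,0],hsv[...,1],hsv[...,2]
    M=dict(br=(S<60)&(V>170),g=(H>45)&(H<85)&(S>100),y=(H>20)&(H<35)&(S>150)&(V>120),red=((H<8)|(H>172))&(S>120)&(V>80))
    M["stripe"]=M["br"];seeds["stripe"]=(324,172) if n=="top" else (325,245)
    for k,(u,v) in seeds.items():
        w=np.zeros((384,512),bool);r=18 if k!="stripe" else 8;w[v-r:v+r,u-r:u+r]=1;m=M[k]&w
        nn,l,st,c=cv2.connectedComponentsWithStats(m.astype(np.uint8));
        if nn<2: print(n,k,"none",hsv[v,u]);continue
        i=1+st[1:,4].argmax();q=P[l==i];zt=np.percentile(q[:,2],80);t=q[q[:,2]>zt-.004] if k!="red" else q
        print(n,k,st[i],c[i],"depth",t.mean(0),zt,"ray@",ray(f,*c[i],{"br":.134,"red":.126,"stripe":.1315}.get(k,.132)))
    if n=="top":
        # box yaw from top-face depth
        m=(abs(P[...,2]-.11)<.006)&(np.hypot(P[...,0]-.57,P[...,1]+.06)<.25)
        rect=cv2.minAreaRect((P[m][:,:2]*1000).astype(np.float32));print(rect)
s=sensors.sense();print(R.from_quat(s["tool_rot"]).as_matrix())
E
```

```text
top br [303 205   9   9  63] [307.1111 209.2063] depth [ 0.5412 -0.0537  0.1327] 0.1338067742576795 ray@ [ 0.5417 -0.0537  0.134 ]
top g [344 186  13  13 132] [349.8561 192.3333] depth [ 0.5889 -0.1712  0.1317] 0.13254544137635532 ray@ [ 0.59   -0.1706  0.132 ]
top y [332 217  12  12 118] [337.6525 222.4915] depth [ 0.5061 -0.1367  0.1313] 0.13238369165374722 ray@ [ 0.5073 -0.1358  0.132 ]
top red [310 167  20  26 276] [318.8877 180.471 ] depth [ 0.6231 -0.088   0.1245] 0.12742460151953783 ray@ [ 0.6228 -0.0877  0.126 ]
top stripe [319 171   8   4  20] [322.5 172.5] depth [ 0.6441 -0.0971  0.1318] 0.13351376132671927 ray@ [ 0.6441 -0.0969  0.1315]
((597.8898315429688, -33.01922607421875), (400.4289245605469, 239.0563201904297), 67.5046615600586)
side br [246 222  36  36 895] [263.4559 236.057 ] depth [ 0.5488 -0.0376  0.115 ] 0.11091222953004731 ray@ [ 0.5434 -0.0545  0.134 ]
side g [303 280  21  20 320] [312.3313 289.125 ] depth [ 0.5898 -0.1795  0.1349] 0.13206663247675898 ray@ [ 0.5897 -0.1799  0.132 ]
side y [248 275  20  17  98] [257.449  285.4898] depth [ 0.5077 -0.1489  0.1294] 0.13023938763683407 ray@ [ 0.5061 -0.1523  0.132 ]
side red [295 239  36  19 543] [311.8287 248.0589] depth [ 0.6215 -0.0982  0.1292] 0.12772085554177923 ray@ [ 0.623 -0.096  0.126]
side stripe [323 241   5  10  42] [325.0952 245.4048] depth [ 0.6461 -0.1002  0.1318] 0.1326843381063928 ray@ [ 0.6463 -0.1     0.1315]
[[ 0.      0.3267 -0.9451]
 [-0.     -0.9451 -0.3267]
 [-1.      0.0001 -0.    ]]
```

```bash
python3 - <<'E'
from h import *
print(go([.542,-.055,.19],np.radians(67.3)))
E
```

```text
(array([ 0.0367, -0.296 , -0.4943]), array([41.77, -0.  , -0.  ]))
```

```bash
r="";python3 -m crank '0 -0.296 -0.494 41.8 0 0 0;0 -0.296 -0.494 41.8 0 0 0;0 -0.296 -0.494 41.8 0 0 0;0 -0.296 -0.494 41.8 0 0 0;0 -0.296 -0.494 41.8 0 0 0;0 -0.296 -0.494 41.8 0 0 0;0 -0.296 -0.494 41.8 0 0 0;0 -0.296 -0.494 41.8 0 0 0;0 -0.296 -0.494 41.8 0 0 0;0 -0.296 -0.494 41.8 0 0 0;0 -0.296 -0.494 41.8 0 0 0;0 -0.296 -0.494 41.8 0 0 0;0 -0.296 -0.494 41.8 0 0 0;0 -0.296 -0.494 41.8 0 0 0;0.03 -0.296 -0.494 41.8 0 0 0;0.037 -0.296 -0.494 41.8 0 0 0;0.037 -0.296 -0.494 41.8 0 0 0;0.037 -0.296 -0.494 41.8 0 0 0'
python3 - <<'E'
from h import *
print(go([.542,-.055,.145],np.radians(67.3)))
f=cams.grab_frame("side");save(f,"b.png",(180,120,400,320),3)
f=cams.grab_frame("top");save(f,"c.png",(230,120,450,270),3)
E
```

```text
time: 2.6
tcp_pos: [0.5412, -0.0555, 0.1897]
tool_rot: [-0.693, 0.14, 0.694, 0.139]
wrist_force: [-0.8, 0.1, 0.6]
width: 0.007
(array([ 0.0447, -0.0008, -0.0006]), array([-0.04,  0.06, -0.04]))
```

View pics/b.png

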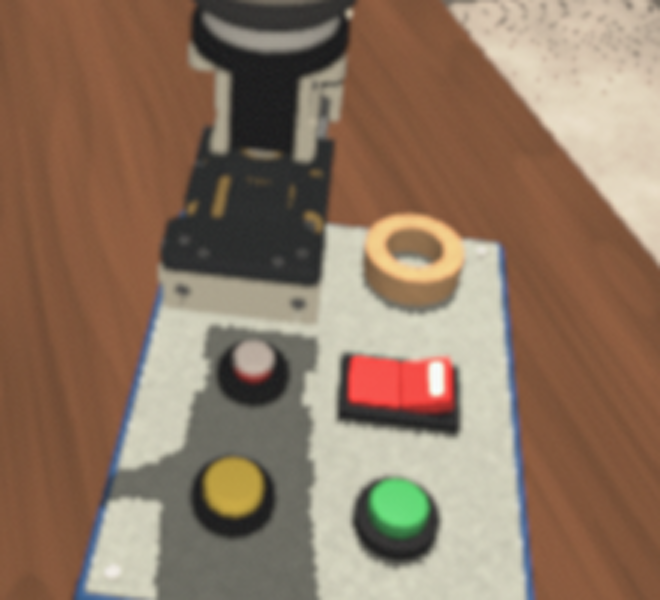

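The gripper body's end face (240,290) hides the fingers, but its shadow and the measured pose put it over the breaker. I'm descending in stages while watching the force.

```bash
python3 -m crank '0.03 0 0 0 0 0 0;0.045 0 0 0 0 0 0;0.052 0 0 0 0 0 0;0.056 0 0 0 0 0 0;0.06 0 0 0 0 0 0;0.062 0 0 0 0 0 0;0.063 0 0 0 0 0 0;0.063 0 0 0 0 0 0;0.063 0 0 0 0 0 0'
```

```text
time: 3.45
tcp_pos: [0.5423, -0.0554, 0.1275]
tool_rot: [0.694, -0.14, -0.693, -0.139]
wrist_force: [-0.2, -1.6, 2.6]
width: 0.006
```

```bash
python3 -m crank '0.001 0 0 0 0 0 0;0.0015 0 0 0 0 0 0;0.002 0 0 0 0 0 0;0.002 0 0 0 0 0 0;0.002 0 0 0 0 0 0'
```

```text
time: 3.87
tcp_pos: [0.5424, -0.0554, 0.1261]
tool_rot: [0.694, -0.139, -0.692, -0.139]
wrist_force: [-2.3, -2.4, 9.9]
width: 0.006
```

Force has risen to 10 N at z = 0.126, so the plunger has bottomed. I'll give it a last 0.7 mm nudge, then rise and look.

```bash
python3 -m crank '0.0007 0 0 0 0 0 0;0.0007 0 0 0 0 0 0;0.0007 0 0 0 0 0 0'; python3 -m crank '-0.03 0 0 0 0 0 0;-0.06 0 0 0 0 0 0;-0.06 0 0 0 0 0 0;-0.06 0 0 0 0 0 0'
python3 - <<'E'
from h import *
print(go([.6455,-.0985,.19],np.radians(67.3)))
f=cams.grab_frame("side");P=cloud(f);save(f,"d.png",(230,200,350,320),4)
m=np.hypot(P[...,0]-.542,P[...,1]+.057)<.009
print(np.percentile(P[m][:,2],[20,50,80,95]))
E
```

```text
time: 4.12
tcp_pos: [0.5424, -0.0554, 0.1259]
tool_rot: [0.694, -0.139, -0.692, -0.139]
wrist_force: [-3.4, -1.6, 15.1]
width: 0.01
time: 4.45
tcp_pos: [0.5427, -0.0549, 0.1854]
tool_rot: [0.695, -0.139, -0.692, -0.139]
wrist_force: [-0.4, 0.3, -0.4]
width: 0.002
(array([-0.0043,  0.0005, -0.1117]), array([-0.02, -0.2 ,  0.06]))
[0.12488078 0.125428   0.1260632  0.12666549]
```

View pics/d.png

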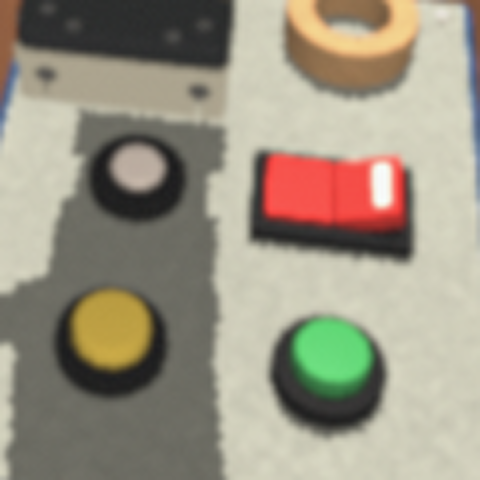

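The plunger cap at crop (137,170) sits low with no red stem, and depth gives its top at 0.1255, so the breaker is in. Next I move over the striped pad.

```bash
python3 -m crank '0 0 -0.04 0 0 0 0;0 0 -0.08 0 0 0 0;0 0.0005 -0.1117 0 0 0 0;0 0.0005 -0.1117 0 0 0 0;0.02 0.0005 -0.1117 0 0 0 0;0.04 0.0005 -0.1117 0 0 0 0;0.046 0.0005 -0.1117 0 0 0 0;0.05 0.0005 -0.1117 0 0 0 0;0.054 0.0005 -0.1117 0 0 0 0;0.057 0.0005 -0.1117 0 0 0 0;0.059 0.0005 -0.1117 0 0 0 0;0.06 0.0005 -0.1117 0 0 0 0;0.06 0.0005 -0.1117 0 0 0 0'
```

```text
time: 5.58
tcp_pos: [0.6447, -0.0987, 0.1245]
tool_rot: [0.693, -0.139, -0.693, -0.139]
wrist_force: [-0.4, 0.9, 1.5]
width: 0.005
```

```bash
python3 -m crank '0.001 0 0 0 0 0 0;0.0015 0 0 0 0 0 0;0.002 0 0 0 0 0 0;0.002 0 0 0 0 0 0'
```

```text
time: 5.92
tcp_pos: [0.6448, -0.0987, 0.1242]
tool_rot: [0.694, -0.139, -0.693, -0.139]
wrist_force: [-4.9, 1.1, 11.6]
width: 0.006
```

```bash
python3 -m crank '-0.03 0 0 0 0 0 0;-0.06 0 0 0 0 0 0;-0.06 0 0 0 0 0 0;-0.06 0 0 0 0 0 0'
python3 - <<'E'
from h import *
print(go([.590,-.173,.19],np.radians(67.3)))
f=cams.grab_frame("side");P=cloud(f);save(f,"e.png",(230,200,350,320),4)
for n,c in dict(on=(.645,-.0985),off=(.6045,-.0815)).items():
    m=(np.hypot(P[...,0]-c[0],P[...,1]-c[1])<.006)&(P[...,2]<.15);print(n,np.percentile(P[m][:,2],[20,50,80]) if m.any() else 0)
E
```

```text
time: 6.25
tcp_pos: [0.646, -0.099, 0.1843]
tool_rot: [0.695, -0.139, -0.691, -0.139]
wrist_force: [0.2, -0.6, -0.2]
width: 0.004
(array([-0.0059,  0.0899,  0.023 ]), array([-0.03, -0.32,  0.04]))
on [0.12345106 0.12441269 0.12502284]
off [0.13093173 0.13223305 0.1334041 ]
```

View pics/e.png

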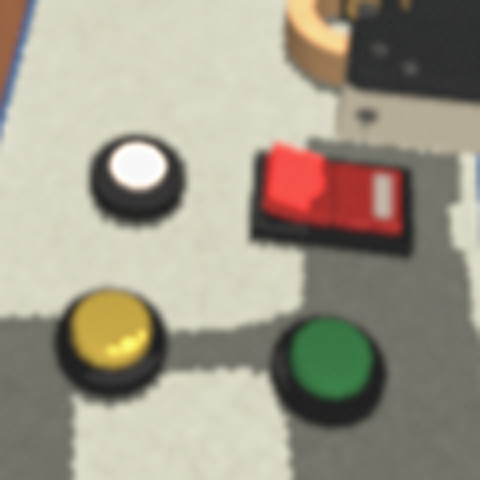

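The rocker is on: the striped pad is level (z = 0.124) and the plain pad raised (0.132). Next is the green button.

```bash
python3 -m crank '0 0.04 0.01 0 0 0 0;0 0.08 0.02 0 0 0 0;0 0.09 0.023 0 0 0 0;0 0.09 0.023 0 0 0 0;0.02 0.09 0.023 0 0 0 0;0.04 0.09 0.023 0 0 0 0;0.05 0.09 0.023 0 0 0 0;0.055 0.09 0.023 0 0 0 0;0.058 0.09 0.023 0 0 0 0;0.059 0.09 0.023 0 0 0 0;0.059 0.09 0.023 0 0 0 0;0.059 0.09 0.023 0 0 0 0'
```

```text
time: 7.3
tcp_pos: [0.5881, -0.1717, 0.126]
tool_rot: [-0.693, 0.139, 0.694, 0.139]
wrist_force: [-10.0, 4.0, 20.6]
width: 0.005
```

```bash
python3 -m crank '0.0008 0 0 0 0 0 0;0.0012 0 0 0 0 0 0;0.0012 0 0 0 0 0 0;0.0012 0 0 0 0 0 0;0.0012 0 0 0 0 0 0;0.0012 0 0 0 0 0 0'
```

```text
time: 7.8
tcp_pos: [0.5882, -0.1718, 0.1259]
tool_rot: [0.693, -0.139, -0.693, -0.139]
wrist_force: [-13.2, 3.9, 25.9]
width: 0.005
```

It bottomed at z = 0.126 and was held for about 0.6 s. Now I release and rise clear.

```bash
python3 -m crank '-0.03 0 0 0 0 0 0;-0.06 0 0 0 0 0 0;-0.1 0 0 0 0 0 0;-0.13 0 0 0 0 0 0;-0.13 0 0.04 0 0 0 0;-0.13 0 0.08 0 0 0 0;-0.13 0 0.12 0 0 0 0;-0.13 0 0.15 0 0 0 0;-0.13 0 0.15 0 0 0 0;-0.13 0 0.15 0 0 0 0'
python3 - <<'E'
from h import *
f=cams.grab_frame("side");P=cloud(f);save(f,"g.png",(180,120,400,320),3)
for n,c in dict(br=(.542,-.056),on=(.645,-.0985),off=(.6045,-.0815),g=(.590,-.173),y=(.507,-.138)).items():
    m=(np.hypot(P[...,0]-c[0],P[...,1]-c[1])<.007)&(P[...,2]<.15);print(n,np.percentile(P[m][:,2],[20,50,80]) if m.any() else 0)
f=cams.grab_frame("top");P=cloud(f)
for t in("tape","water","spray"):
    d=trace(f,t)[0];print(t,d["p"],d["rect"],np.median(P[d["pixels"]],0))
E
```

```text
time: 8.63
tcp_pos: [0.4501, -0.1141, 0.2527]
tool_rot: [0.694, -0.139, -0.693, -0.139]
wrist_force: [0.9, -0.3, -0.6]
width: 0.006
br [0.12456842 0.12527868 0.12638152]
on [0.12323742 0.12390906 0.12476054]
off [0.13042681 0.13190413 0.1332268 ]
g [0.13066065 0.13161212 0.1323403 ]
y [0.13106033 0.13176247 0.1322305 ]
tape 0.92 [266.6, 150.4, 294.1, 174.8] [0.6739617  0.0140711  0.13260417]
water 0.85 [218.0, 164.2, 244.5, 197.5] [0.61788566 0.15370768 0.1336619 ]
spray 0.8 [400.9, 209.8, 427.6, 218.9] [ 0.53516954 -0.33344598  0.16747085]
```

View pics/g.png

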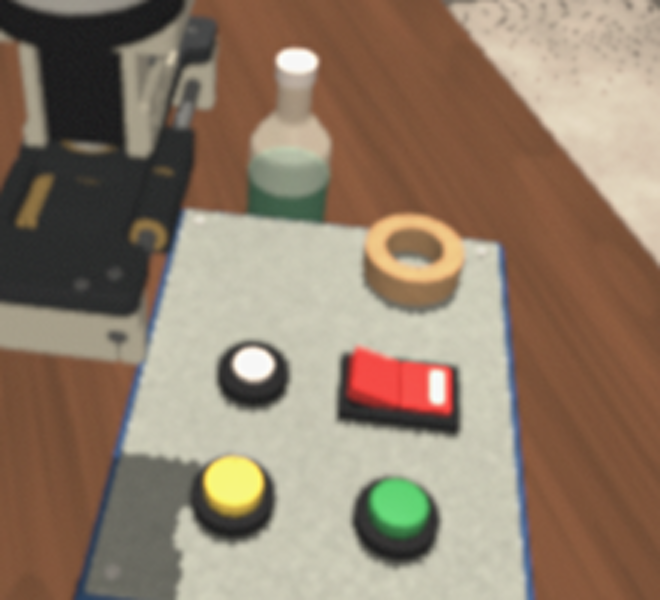

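```bash
python3 -c "
from bench import workorder
print(workorder.finish_job())"
```

```text
the job is handed in; nothing more can be done
None
```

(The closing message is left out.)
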